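# Push the slide box home into the squaring corner

### The arm

A 6-joint arm with a two-finger parallel gripper is mounted at the origin on a cart in front of the work surface, level with it; the furniture and walls round the work are solid. World frame = base frame: x ahead of the robot, y to its left, z up, the work surface at z = 0. Lengths are in m, angles in rad, forces in N, time in s.
With the tool pointing down it reaches from about 0.225 to 0.875 m from the base axis. Payload 3.4 kg.
Tool frame: the origin (TCP) lies midway between the tips of the shut fingers; the grasp point (between the pads) lies 19 mm behind it (arm.grip_depth is the distance from the TCP to the grasp point, in m); z points along the fingers, y is the line along which they close (so a half turn about z gives the same grasp; the last joint's range is limited). The gripper opens to 85 mm and grips with 20 to 120 N. Pads are 22 mm wide; open, the fingers measure 114 mm over their backs; the gripper's body (76 mm by 85 mm) begins 54 mm behind the grasp point. The pads swing forward as they close: fully open they stand 13 mm farther back than shut.
Start: joints at [-1.369, 0.276, 1.505, -0, 1.361, -0.121], TCP at [0.182, -0.545, 0.231] pointing down, gripper open.
Joint ranges: [-2.89, 2.89], [-0.75, 2.08], [0.22, 2.7], [-1.18, 4.32], [0.11, 2.71], [-2.7, 2.7]. Speed limits (rad/s): [2.57, 2.57, 3.14, 3.14, 3.14, 3.14].

### API

Orientations are given as a unit quaternion [w, x, y, z].
In Python, from bench import arm gives the robot as it stands.
- The arm moves only by the tool play_rows, never from a script. Its argument "plan" is a list of rows, each an object with "twist": the turn, a rotation vector about the tool's x, y, z in rad, a list of three; "travel": the shift along the tool's x, y, z in m, a list of three; "claw": the opening, from 0 (shut) to 1 (fully open). In form: [{"twist": [rx, ry, rz], "travel": [x, y, z], "claw": claw}, ...]. A call has 1 to 20 rows; each row is the pose to reach, as a shift and turn from the pose commanded when the call began, along the tool's axes at that moment; what a row does not reach only later rows make up. A row lasts 1/10 s, in which the tool goes at most 50 mm and 8.59 degrees, less where a joint would pass 70% of its speed; a pose out of reach is approached as far as the arm can. A call with a gripper value outside its range is refused whole. The fingers move at their own pace and stop on an object; the grip force is fixed at half the most. Time passes only in rows, so rows that repeat a pose let the fingers close. It gives the time, the measured TCP pose, the force, the opening and the grip force at its end, in the units of the state.
- arm.get_state(): the state, without advancing time (a new reading comes with each control period).
- arm.capture(name): name is "scene" or "side" or "wrist"; returns the picture (384x512x3 uint8, blue, green, red); there is no depth.
- arm.camera_params(name): a dict with "fx", "fy", "cx", "cy" (pixels), "R" (3x3) and "t" (3): a world point X has camera coordinates R X + t; the wrist camera has in their place "T_tool_cam" (4x4, takes a point from camera to tool coordinates, whose origin is the TCP and whose axes are the flange's). Camera axes: x right, y down, z forward; pixel columns grow to the right and rows downward; lengths in m; the calibration is good to about 2 mm. A picture is of the moment at which its call begins: read the wrist's pose just before it. camera_params takes no time and is no camera call.
- arm.finish_job(): hands the job in; it is judged then, once.
The state is a dict: "clock": time; "joint_pos": joint angles; "joint_vel": joint speeds; "tau": joint torques, N m; "tcp_pos": TCP position; "ee_rot": TCP orientation; "ft_force": force on the tool from outside, world axes, zero at the start; "wrist_torque": the same for the moment, N m; "width": finger opening in m; "gripper_force": force on a finger pad.
Only numpy, scipy, OpenCV 4.12 (cv2) and the standard library are available. Lean on these libraries where they do the work, as an engineer would, in place of code of your own. Each camera call takes 0.05 s, during which the arm holds its last target. There are 200 camera calls.

### The job

Push the blue slide box along the table into the L-shaped metal squaring corner, until it sits square and fully home with one long side flat against the long bar and one short end flat against the short bar. Only push it with the fingers, flat along the table: it must not be lifted or tipped. Leave the loupe, the bottle and the felt-covered weight standing where they are, and finish with the hand clear of everything.

Things in the scene. Friction and masses are not known exactly. Their poses are not given: they have to be found in the camera images.
- slide_box: Closed blue slide box, loose on the table, about 0.11 kg, slides easily. Contact block 60 mm (own x) by 84 mm (own y), 30 mm high; clasp and trim make it look 63 x 86. Origin at the underside: long faces at x = +31 and -29 mm, short ends at y = +-42 mm. Starts in the open angle of the corner, clear of both bars, its +x side facing the long bar, turned up to 18 degrees from square.
- corner_stop: L of two bare aluminium bars, 14 mm wide, 16 mm high, fixed to the table; frame turned at most 12 degrees. Origin on the table at the inside corner. Long bar, at the left: inner face y = 0, from x = 0 to -180 mm; the bar lies at y = 0 to 14. Short bar, at the far end: inner face x = 0, from y = 0 to -55 mm; the bar lies at x = 0 to 14. The box comes from -y and -x.
- box_home (a point): Point on the table, fixed in the corner's frame at x = -42 mm, y = -31 mm: where the slide box's origin lies when the box is fully home against both bars; the box's own x axis then points along the corner's +y and its own y axis along the corner's -x.
- loupe: Black stand loupe, a waisted barrel 42 mm in diameter and 42 mm high, standing loose to the left of the long bar. Origin at the centre of its underside. Leave it alone.
- bottle_c: White lab bottle with a screw cap, 45 mm in diameter and 102 mm high, standing loose beyond the short bar. Origin at the centre of its underside. Leave it alone.
- weight_1: Felt-covered steel block weight, 34 x 56 x 23 mm, lying loose to the left of the long bar, near its free end. Origin at the centre of its underside. Leave it alone.
Mind the look-alikes: they are no part of the job. What is shaped like the slide_box but red is not meant.

How it is judged:
At the end, for the whole second after the job is handed in: The slide box lies flat and at rest in the corner: its long side within about 3 mm of the long bar, its short end within 3 mm of the short bar, and square to the bars within 0.04 rad (2.3 degrees) (x of slide_box in the frame of corner_stop between -0.045 and -0.039 m and y of slide_box in the frame of corner_stop between -0.034 and -0.027 m and angle between the x axis of slide_box and the y axis of corner_stop, either way round below 0.04 rad and height (world z) of slide_box below 0.004 m and angle between slide_box's own z axis and vertical below 0.05 rad and linear speed of slide_box below 0.01 m/s); the robot touches nothing.
It fails at once if the slide box is lifted (more than 6 mm off the table) (height (world z) of slide_box above 0.006 m).
It fails at once if the slide box is tipped (more than 0.2 rad) (angle between slide_box's own z axis and vertical above 0.2 rad).
It fails at once if the loupe is moved more than 10 mm (distance of loupe from where it was at the start of the episode above 0.01 m).
It fails at once if the bottle is moved more than 10 mm (distance of bottle_c from where it was at the start of the episode above 0.01 m).
It fails at once if the weight is moved more than 10 mm (distance of weight_1 from where it was at the start of the episode above 0.01 m).
It also fails if it takes over 51 s, if anything falls off the work surface, if the arm or the gripper's body presses on something with over 40 N, if the wrist force passes 120 N, or if a joint passes its speed limit or range.

## Working session

There is one attempt and no reset: what is moved stays moved. The work goes in short steps, Python scripts to look and compute and a tool call to move; the robot and the scene stay as the last step left them, time stands still between calls to the robot, and variables do not carry over. Pictures are saved under pics/ and viewed, at most 10 in all, crops included, and the job is handed in when it is done.

Besides the shell and the picture viewer there is one more tool, called after "Request:" by a JSON object that holds its "name" and its "arguments". play_rows: Moves the arm, as the interface text tells. Its arguments: {"type":"object","properties":{"plan":{"type":"array"}},"required":["plan"]}

```bash
mkdir -p pics; python3 - <<'E'
from bench import arm
import cv2
for n in("scene","side"):
    cv2.imwrite(f"pics/{n}0.png",arm.capture(n))
    p=arm.camera_params(n);print(n,p)
s=arm.get_state();print(s["clock"],s["tcp_pos"],s["ee_rot"],s["width"])
E
```

```text
scene {'fx': 449.2351841725278, 'fy': 449.2351841725278, 'cx': 251.2955050625477, 'cy': 182.00776730178467, 'R': array([[ 0.87236633, -0.4886342 , -0.01461543],
       [-0.36888767, -0.63837402, -0.6755742 ],
       [ 0.32077854,  0.59473963, -0.73714713]]), 't': array([-0.20967934,  0.55846644,  0.39324729])}
side {'fx': 437.3106087164518, 'fy': 437.3106087164518, 'cx': 257.17677689214554, 'cy': 186.2641030276165, 'R': array([[ 0.99948217, -0.0231724 ,  0.02232564],
       [ 0.00728666, -0.51281001, -0.8584712 ],
       [ 0.03134165,  0.85818934, -0.51237561]]), 't': array([-0.54958028,  0.30379134,  0.43920455])}
0.1 [ 0.18228276 -0.54483717  0.23055373] [-8.17702427e-04  9.87001207e-01  1.60710754e-01 -5.66966013e-05] 0.08546426322651561
```

View pics/scene0.png

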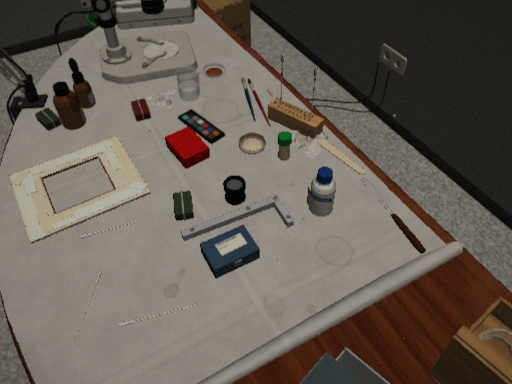

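View pics/side0.png

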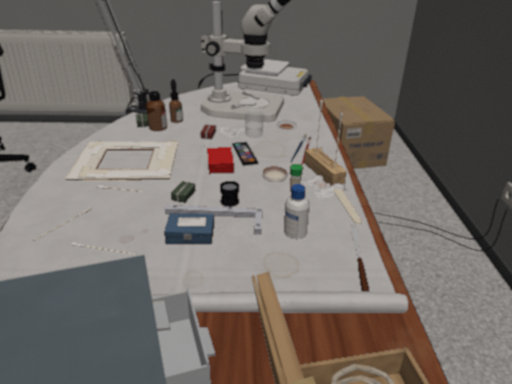

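The blue box is at scene (230,250) and side (190,228). The L runs from (185,233) to (275,203) to (290,220) in the scene view. I'll enlarge both.

```bash
python3 - <<'E'
import cv2,numpy as np
a=cv2.imread("pics/scene0.png")[165:285,165:345]; b=cv2.imread("pics/side0.png")[170:260,155:315]
a=cv2.resize(a,None,fx=4.4,fy=4.4,interpolation=cv2.INTER_CUBIC);cv2.imwrite("pics/sc.png",a)
b=cv2.resize(b,None,fx=5,fy=5,interpolation=cv2.INTER_CUBIC);cv2.imwrite("pics/sd.png",b)
E
```

```text
(no output)
```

View pics/sc.png

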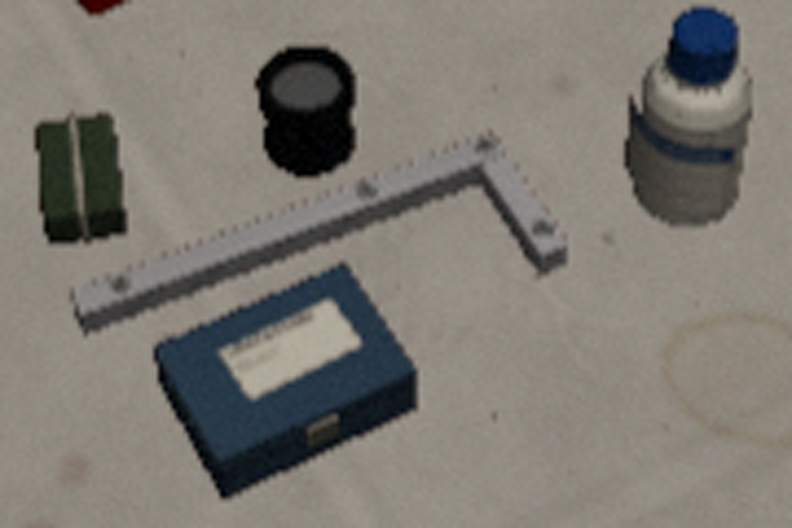

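View pics/sd.png

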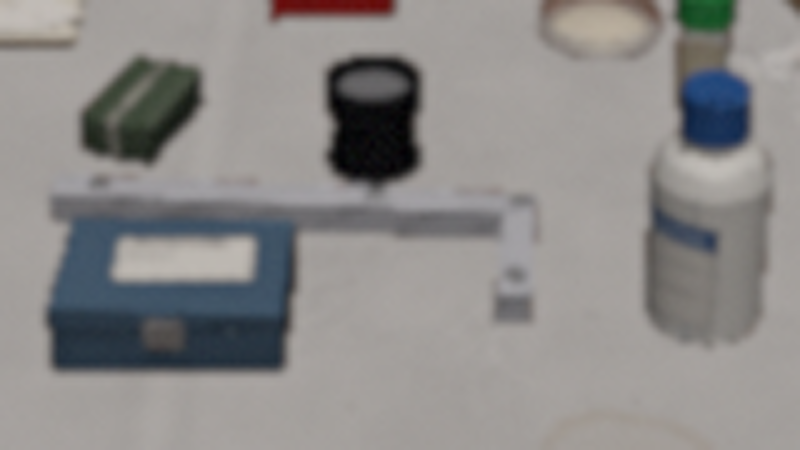

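Corner coordinates read from the crops:

| Feature | Scene crop | Side crop |
|---|---|---|
| Box top | (157,352), (345,265), (416,372), (226,458) | (72,220), (296,222), (287,318), (52,312) |
| L inner top edge: free end | (85,315) | (55,198) |
| L inner top edge: inside corner | (484,165) | (500,208) |
| L inner top edge: short end | (542,258) | (497,292) |

I'll fit the poses from these.

```bash
cat > h.py <<'E'
import numpy as np
from bench import arm
from scipy.optimize import least_squares
def proj(n,P):
    p=arm.camera_params(n);c=np.atleast_2d(P)@p["R"].T+p["t"]
    return np.c_[p["fx"]*c[:,0]/c[:,2]+p["cx"],p["fy"]*c[:,1]/c[:,2]+p["cy"]]
def place(q,L):
    c,s=np.cos(q[2]),np.sin(q[2]);L=np.array(L,float)
    return np.c_[q[0]+c*L[:,0]-s*L[:,1],q[1]+s*L[:,0]+c*L[:,1],L[:,2]]
def fit(L,obs,q0):
    f=lambda q:np.concatenate([(proj(n,place(q,L))-o).ravel() for n,o in obs.items()])
    r=least_squares(f,q0,loss="soft_l1");return r.x,np.round(r.fun.reshape(-1,2),1).tolist()
sc=lambda a:np.array(a)/4.4+165-.4
sd=lambda a:np.array(a)/5+[155,170]-.4
def rel(b,c):
    d=b[:2]-c[:2];k,s=np.cos(c[2]),np.sin(c[2])
    return k*d[0]+s*d[1],-s*d[0]+k*d[1]
E
python3 - <<'E'
from h import *
CL=[[-.18,0,.016],[0,0,.016],[0,-.055,.016]]
BL=[[.032,.043,.03],[.032,-.043,.03],[-.031,-.043,.03],[-.031,.043,.03]]
co={"scene":sc([[85,315],[484,165],[542,258]]),"side":sd([[55,198],[500,208],[497,292]])}
bo={"scene":sc([[157,352],[345,265],[416,372],[226,458]]),"side":sd([[72,220],[296,222],[287,318],[52,312]])}
for k in ("scene","side",None):
    f=lambda d:d if k is None else {k:d[k]}
    c,rc=fit(CL,f(co),[.5,-.35,0]);b,rb=fit(BL,f(bo),[.4,-.4,1.57])
    print(k,c,b,"rel",rel(b,c),"ang",np.degrees(b[2]-c[2]-np.pi/2))
print(rc,rb)
E
```

```text
scene [ 0.55735937  0.47664708 -0.07255137] [0.43500232 0.41986961 1.58183956] rel (np.float64(-0.11791949261873422), np.float64(-0.06549749473997699)) ang 4.789617873379063
side [ 0.55666117  0.47733881 -0.04574061] [0.43632779 0.41810881 1.57000375] rel (np.float64(-0.11749924869237201), np.float64(-0.06467026152837804)) ang 2.575332837483934
None [ 0.55731335  0.47689639 -0.06780941] [0.4356063  0.41949601 1.57598818] rel (np.float64(-0.11753804190453954), np.float64(-0.06551501922688167)) ang 4.182664335930548
[[-0.2, 0.2], [-0.3, -0.1], [0.6, -0.2], [-1.2, -1.6], [0.9, 0.3], [0.1, 0.2]] [[-0.8, -0.8], [0.7, -1.3], [2.6, 0.3], [0.0, 3.1], [-0.6, -1.1], [0.4, -1.3], [0.2, -0.4], [-1.8, 0.8]]
```

```bash
cat >> h.py <<'E'
from scipy.spatial.transform import Rotation as R
C=np.array([.5573,.4769,-.066])
def go(xc,yc,z,yawc):
    """travel, twist needed for TCP at corner-frame xc,yc, height z, tool-x yaw yawc from corner x"""
    s=arm.get_state();w,x,y,zz=s["ee_rot"];r=R.from_quat([x,y,zz,w])
    P=place(C,[[xc,yc,z]])[0];a=C[2]+yawc
    M=np.c_[[np.cos(a),np.sin(a),0],[np.sin(a),-np.cos(a),0],[0,0,-1]]
    print("world",P.round(4),"travel",r.inv().apply(P-s["tcp_pos"]).round(4),"twist",(r.inv()*R.from_matrix(M)).as_rotvec().round(4))
E
python3 - <<'E'
from h import *
go(-.1175,-.13,.20,np.pi/2)
# bottle base, cheap estimate
f=lambda q:np.r_[(proj("side",[[q[0],q[1],.10]])-sd([[718,85]])).ravel(),(proj("scene",[[q[0],q[1],.10]])-sc([[705,22]])).ravel()]
b=least_squares(f,[.62,.45]).x;print("bottle",b,rel(b,C))
E
```

```text
world [0.4315 0.3549 0.2   ] travel [ 0.5218 -0.7742  0.0319] twist [-1.300e-03 -1.100e-03 -1.182e+00]
bottle [0.63200715 0.435474  ] (np.float64(0.07727662456577808), np.float64(-0.03640871675422128))
```

Request:
{"name": "play_rows", "arguments": {"plan": [{"twist": [0, 0, -0.1], "travel": [0.026, -0.039, 0.0], "claw": 0.5}, {"twist": [0, 0, -0.2], "travel": [0.06, -0.08, 0.0], "claw": 0.5}, {"twist": [0, 0, -0.3], "travel": [0.09, -0.12, 0.0], "claw": 0.5}, {"twist": [0, 0, -0.4], "travel": [0.12, -0.16, 0.0], "claw": 0.5}, {"twist": [0, 0, -0.5], "travel": [0.15, -0.2, 0.0], "claw": 0.5}, {"twist": [0, 0, -0.6], "travel": [0.18, -0.24, 0.0], "claw": 0.5}, {"twist": [0, 0, -0.7], "travel": [0.21, -0.28, 0.0], "claw": 0.5}, {"twist": [0, 0, -0.8], "travel": [0.23, -0.32, 0.0], "claw": 0.5}, {"twist": [0, 0, -0.9], "travel": [0.26, -0.36, 0.0], "claw": 0.5}, {"twist": [0, 0, -1.0], "travel": [0.28, -0.4, 0.0], "claw": 0.5}, {"twist": [0, 0, -1.1], "travel": [0.31, -0.44, 0.0], "claw": 0.5}, {"twist": [0, 0, -1.182], "travel": [0.33, -0.48, 0.0], "claw": 0.5}, {"twist": [0, 0, -1.182], "travel": [0.36, -0.52, 0.0], "claw": 0.5}, {"twist": [0, 0, -1.182], "travel": [0.38, -0.56, 0.0], "claw": 0.5}, {"twist": [0, 0, -1.182], "travel": [0.41, -0.6, 0.0], "claw": 0.5}, {"twist": [0, 0, -1.182], "travel": [0.44, -0.64, 0.0], "claw": 0.5}, {"twist": [0, 0, -1.182], "travel": [0.47, -0.69, 0.01], "claw": 0.5}, {"twist": [0, 0, -1.182], "travel": [0.5, -0.74, 0.02], "claw": 0.5}, {"twist": [0, 0, -1.182], "travel": [0.5218, -0.7742, 0.0319], "claw": 0.5}, {"twist": [0, 0, -1.182], "travel": [0.5218, -0.7742, 0.0319], "claw": 0.5}]}}

```text
clock: 2.1
tcp_pos: [0.4318, 0.3587, 0.1971]
ee_rot: [-0.001, 0.729, 0.685, -0.0]
ft_force: [-0.1, -0.5, -0.4]
width: 0.0425
gripper_force: 0.0
```

```bash
python3 - <<'E'
from h import *
import cv2
s=arm.get_state();print(s["clock"],s["tcp_pos"],s["joint_pos"],s["ft_force"],s["width"])
go(-.1175,-.13,.20,np.pi/2)
E
```

```text
2.1 [0.43177855 0.35870269 0.19707738] [0.56815763 0.27715285 1.59038693 0.00176906 1.27508794 0.6300971 ] [-0.06639393 -0.50948857 -0.39609564] 0.042474682085638836
world [0.4315 0.3549 0.2   ] travel [-0.0038 -0.0001 -0.0029] twist [-0.0018 -0.0008  0.0035]
```

```bash
python3 - <<'E'
from h import *
import cv2
arm.capture("side")
s=arm.get_state();im=arm.capture("wrist")
cv2.imwrite("pics/w1.png",cv2.resize(im,(768,576),interpolation=cv2.INTER_CUBIC))
np.savez("w1.npz",p=s["tcp_pos"],q=s["ee_rot"])
p=arm.camera_params("wrist");print(p,s["tcp_pos"])
E
```

```text
{'fx': 277.93421441442615, 'fy': 277.93421441442615, 'cx': 254.27788355051675, 'cy': 189.3007454466466, 'T_tool_cam': array([[ 1.50707997e-04, -9.61282711e-01, -2.75564017e-01,
         7.07447847e-02],
       [ 9.99999722e-01, -5.64021768e-05,  7.43661654e-04,
        -7.50368525e-04],
       [-7.30411501e-04, -2.75564052e-01,  9.61282435e-01,
        -1.42682592e-01],
       [ 0.00000000e+00,  0.00000000e+00,  0.00000000e+00,
         1.00000000e+00]])} [0.43159455 0.35772486 0.19709232]
```

View pics/w1.png

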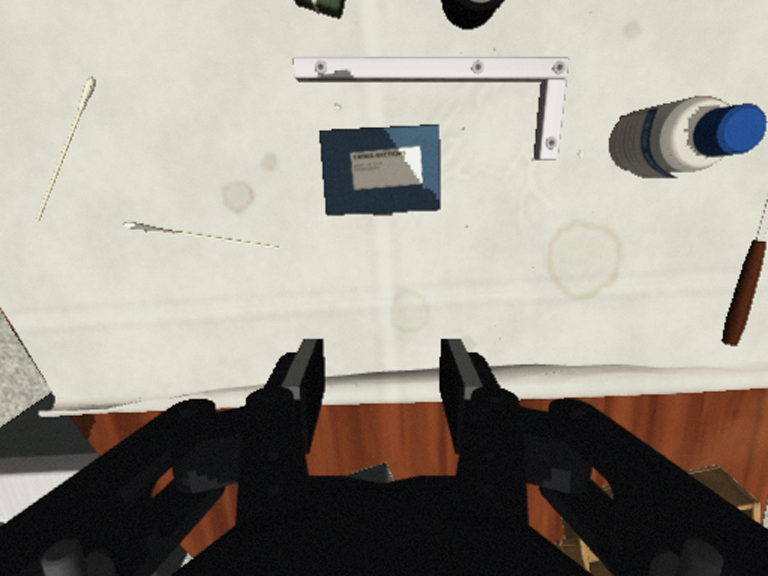

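The L's inner top edge is at (297,79), (541,79) and (537,156). The box top corners are (320,130), (438,125), (440,209) and (326,213). I'll refine the poses with these.

```bash
cat >> h.py <<'E'
def wfit(f,L,px,q0):
    d=np.load(f);w,x,y,z=d["q"];r=R.from_quat([x,y,z,w]);p=arm.camera_params("wrist");T=p["T_tool_cam"]
    o=np.array(px)/1.5-.2
    def g(q):
        t=r.inv().apply(place(q,L)-d["p"]);c=(t-T[:3,3])@T[:3,:3]
        return (np.c_[p["fx"]*c[:,0]/c[:,2]+p["cx"],p["fy"]*c[:,1]/c[:,2]+p["cy"]]-o).ravel()
    s=least_squares(g,q0);return s.x,s.fun.round(1)
CL=[[-.18,0,.016],[0,0,.016],[0,-.055,.016]]
BL=[[.032,.043,.03],[.032,-.043,.03],[-.031,-.043,.03],[-.031,.043,.03]]
E
python3 - <<'E'
from h import *
c,rc=wfit("w1.npz",CL,[[297,79],[541,79],[537,156]],C)
b,rb=wfit("w1.npz",BL,[[320,130],[438,125],[440,209],[326,213]],[.435,.42,1.58])
print(c,rc,b,rb,rel(b,c),np.degrees(b[2]-c[2]-np.pi/2))
go(-.1175,-.13,.012,np.pi/2)
E
```

```text
[ 0.55450184  0.4803249  -0.05695137] [-3.8  0.   3.1 -1.1  0.7  1.8] [0.43428568 0.42366757 1.54951779] [-1.7 -2.2  1.9 -2.5  0.7  2.4 -0.9  3. ] (np.float64(-0.11679628491652551), np.float64(-0.06340823950714007)) 2.043903043133335
world [0.4315 0.3549 0.012 ] travel [-0.      0.0008  0.1858] twist [-0.0024  0.002   0.0025]
```

Request:
{"name": "play_rows", "arguments": {"plan": [{"twist": [0, 0, 0], "travel": [0, 0, 0.04], "claw": 0.5}, {"twist": [0, 0, 0], "travel": [0, 0, 0.08], "claw": 0.5}, {"twist": [0, 0, 0], "travel": [0, 0, 0.12], "claw": 0.5}, {"twist": [0, 0, 0], "travel": [0, 0, 0.15], "claw": 0.5}, {"twist": [0, 0, 0], "travel": [0, 0, 0.17], "claw": 0.5}, {"twist": [0, 0, 0], "travel": [0, 0, 0.18], "claw": 0.5}, {"twist": [0, 0, 0], "travel": [0, 0, 0.186], "claw": 0.5}, {"twist": [0, 0, 0], "travel": [0, 0, 0.186], "claw": 0.5}, {"twist": [0, 0, 0], "travel": [0, 0, 0.186], "claw": 0.5}]}}

```text
clock: 3.1
tcp_pos: [0.4325, 0.3545, 0.0145]
ee_rot: [0.0, 0.73, 0.683, 0.001]
ft_force: [-0.2, -0.3, -0.7]
width: 0.0427
gripper_force: 0.0
```

```bash
python3 - <<'E'
from h import *
import cv2
s=arm.get_state();print(s["clock"],s["tcp_pos"],s["ft_force"],s["width"])
im=arm.capture("side")[150:270,110:270]
cv2.imwrite("pics/s2.png",cv2.resize(im,None,fx=4,fy=4,interpolation=cv2.INTER_CUBIC))
C[:]=[.5565,.478,-.062]
go(-.1175,-.073,.012,np.pi/2)
E
```

```text
3.1 [0.43245332 0.35450817 0.01451962] [-0.21111332 -0.25521343 -0.65225244] 0.042732390224255144
world [0.4347 0.4124 0.012 ] travel [ 0.0577 -0.0016  0.0027] twist [ 0.002  -0.0013 -0.0041]
```

View pics/s2.png

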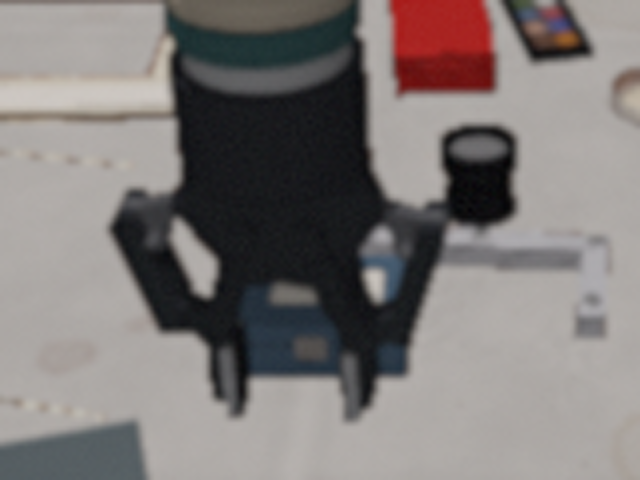

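Request:
{"name": "play_rows", "arguments": {"plan": [{"twist": [0, 0, 0], "travel": [0.01, -0.003, 0.003], "claw": 0.5}, {"twist": [0, 0, 0], "travel": [0.015, -0.003, 0.003], "claw": 0.5}, {"twist": [0, 0, 0], "travel": [0.018, -0.003, 0.003], "claw": 0.5}, {"twist": [0, 0, 0], "travel": [0.021, -0.003, 0.003], "claw": 0.5}, {"twist": [0, 0, 0], "travel": [0.024, -0.003, 0.003], "claw": 0.5}, {"twist": [0, 0, 0], "travel": [0.027, -0.003, 0.003], "claw": 0.5}, {"twist": [0, 0, 0], "travel": [0.03, -0.003, 0.003], "claw": 0.5}, {"twist": [0, 0, 0], "travel": [0.033, -0.003, 0.003], "claw": 0.5}, {"twist": [0, 0, 0], "travel": [0.036, -0.003, 0.003], "claw": 0.5}, {"twist": [0, 0, 0], "travel": [0.039, -0.003, 0.003], "claw": 0.5}, {"twist": [0, 0, 0], "travel": [0.042, -0.003, 0.003], "claw": 0.5}, {"twist": [0, 0, 0], "travel": [0.045, -0.003, 0.003], "claw": 0.5}, {"twist": [0, 0, 0], "travel": [0.048, -0.003, 0.003], "claw": 0.5}, {"twist": [0, 0, 0], "travel": [0.048, -0.003, 0.003], "claw": 0.5}]}}

```text
clock: 4.55
tcp_pos: [0.4321, 0.4031, 0.0104]
ee_rot: [-0.0, 0.73, 0.683, 0.0]
ft_force: [0.3, 0.7, 0.7]
width: 0.0429
gripper_force: 0.0
```

Request:
{"name": "play_rows", "arguments": {"plan": [{"twist": [0, 0, 0], "travel": [0.001, 0, 0], "claw": 0.5}, {"twist": [0, 0, 0], "travel": [0.002, 0, 0], "claw": 0.5}, {"twist": [0, 0, 0], "travel": [0.003, 0, 0], "claw": 0.5}, {"twist": [0, 0, 0], "travel": [0.004, 0, 0], "claw": 0.5}]}}

```text
clock: 4.95
tcp_pos: [0.4321, 0.4063, 0.0104]
ee_rot: [0.0, 0.73, 0.683, -0.0]
ft_force: [-0.4, -2.2, 1.4]
width: 0.0429
gripper_force: 0.8
```

Request:
{"name": "play_rows", "arguments": {"plan": [{"twist": [0, 0, 0], "travel": [0.001, 0, 0], "claw": 0.5}, {"twist": [0, 0, 0], "travel": [0.002, 0, 0], "claw": 0.5}, {"twist": [0, 0, 0], "travel": [0.002, 0, 0], "claw": 0.5}]}}

```text
clock: 5.25
tcp_pos: [0.4322, 0.4086, 0.0104]
ee_rot: [0.0, 0.73, 0.683, 0.0]
ft_force: [-0.2, -0.8, 1.3]
width: 0.0424
gripper_force: 0.7
```

Request:
{"name": "play_rows", "arguments": {"plan": [{"twist": [0, 0, 0], "travel": [0.001, 0, 0], "claw": 0.5}, {"twist": [0, 0, 0], "travel": [0.002, 0, 0], "claw": 0.5}, {"twist": [0, 0, 0], "travel": [0.002, 0, 0], "claw": 0.5}]}}

```text
clock: 5.55
tcp_pos: [0.4324, 0.4106, 0.0103]
ee_rot: [-0.0, 0.73, 0.683, 0.0]
ft_force: [-0.0, -0.4, 0.2]
width: 0.0427
gripper_force: 0.8
```

Request:
{"name": "play_rows", "arguments": {"plan": [{"twist": [0, 0, 0], "travel": [0.001, 0, 0], "claw": 0.5}, {"twist": [0, 0, 0], "travel": [0.002, 0, 0], "claw": 0.5}, {"twist": [0, 0, 0], "travel": [0.002, 0, 0], "claw": 0.5}]}}

```text
clock: 5.85
tcp_pos: [0.4325, 0.4127, 0.0103]
ee_rot: [-0.0, 0.73, 0.683, 0.0]
ft_force: [-0.5, -1.9, 2.0]
width: 0.0428
gripper_force: 0.7
```

```bash
python3 - <<'E'
from h import *
import cv2
s=arm.get_state();print(s["clock"],s["tcp_pos"],s["ft_force"],s["width"])
a=arm.capture("side")[165:245,150:270];b=arm.capture("scene")[190:290,170:295]
a=cv2.resize(a,(375,250),interpolation=cv2.INTER_CUBIC);b=cv2.resize(b,(375,300),interpolation=cv2.INTER_CUBIC)
o=np.zeros((300,760,3),np.uint8);o[:250,:375]=a;o[:,385:]=b
cv2.imwrite("pics/s3.png",o)
E
```

```text
5.85 [0.4325281  0.41272766 0.01034434] [-0.48039203 -1.94156088  1.95400915] 0.04279983660274924
```

View pics/s3.png

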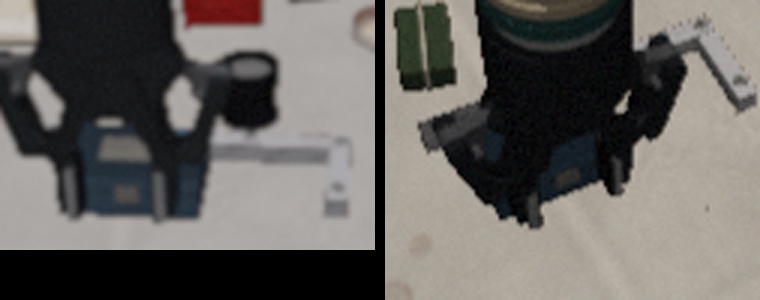

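The fingers are against the box's front face, and the box is close to the bar. I'll keep pushing in small steps until the force rises.

Request:
{"name": "play_rows", "arguments": {"plan": [{"twist": [0, 0, 0], "travel": [0.001, 0, 0], "claw": 0.5}, {"twist": [0, 0, 0], "travel": [0.002, 0, 0], "claw": 0.5}, {"twist": [0, 0, 0], "travel": [0.002, 0, 0], "claw": 0.5}]}}

```text
clock: 6.25
tcp_pos: [0.4326, 0.4147, 0.0103]
ee_rot: [-0.0, 0.73, 0.683, 0.0]
ft_force: [-0.4, -1.1, 1.3]
width: 0.0426
gripper_force: 0.6
```

Request:
{"name": "play_rows", "arguments": {"plan": [{"twist": [0, 0, 0], "travel": [0.001, 0, 0], "claw": 0.5}, {"twist": [0, 0, 0], "travel": [0.001, 0, 0], "claw": 0.5}]}}

```text
clock: 6.45
tcp_pos: [0.4327, 0.4157, 0.0103]
ee_rot: [-0.0, 0.73, 0.683, 0.0]
ft_force: [0.5, -0.9, -0.3]
width: 0.0424
gripper_force: 0.5
```

Request:
{"name": "play_rows", "arguments": {"plan": [{"twist": [0, 0, 0], "travel": [0.001, 0, 0], "claw": 0.5}, {"twist": [0, 0, 0], "travel": [0.001, 0, 0], "claw": 0.5}]}}

```text
clock: 6.65
tcp_pos: [0.4327, 0.416, 0.0103]
ee_rot: [0.0, 0.73, 0.684, -0.0]
ft_force: [-0.4, -3.6, 1.7]
width: 0.0426
gripper_force: 1.7
```

Request:
{"name": "play_rows", "arguments": {"plan": [{"twist": [0, 0, 0], "travel": [0.001, 0, 0], "claw": 0.5}, {"twist": [0, 0, 0], "travel": [0.001, 0, 0], "claw": 0.5}]}}

```text
clock: 6.85
tcp_pos: [0.4328, 0.416, 0.0103]
ee_rot: [0.001, 0.73, 0.684, -0.001]
ft_force: [1.1, -7.0, 2.4]
width: 0.0427
gripper_force: 3.1
```

Request:
{"name": "play_rows", "arguments": {"plan": [{"twist": [0, 0, 0], "travel": [0.001, 0, 0], "claw": 0.5}, {"twist": [0, 0, 0], "travel": [0.001, 0, 0], "claw": 0.5}]}}

```text
clock: 7.05
tcp_pos: [0.4328, 0.416, 0.0104]
ee_rot: [0.001, 0.73, 0.684, -0.002]
ft_force: [1.3, -9.2, 4.0]
width: 0.0429
gripper_force: 4.3
```

Request:
{"name": "play_rows", "arguments": {"plan": [{"twist": [0, 0, 0], "travel": [-0.01, 0, 0], "claw": 0.5}, {"twist": [0, 0, 0], "travel": [-0.03, 0, 0], "claw": 0.5}, {"twist": [0, 0, 0], "travel": [-0.05, 0, 0], "claw": 0.5}, {"twist": [0, 0, 0], "travel": [-0.06, 0, -0.03], "claw": 0.2}, {"twist": [0, 0, 0], "travel": [-0.06, 0, -0.07], "claw": 0.2}, {"twist": [0, 0, 0], "travel": [-0.06, 0, -0.11], "claw": 0.2}, {"twist": [0, 0, 0], "travel": [-0.06, 0, -0.11], "claw": 0.2}]}}

```text
clock: 7.75
tcp_pos: [0.4326, 0.3614, 0.1261]
ee_rot: [0.001, 0.73, 0.683, 0.007]
ft_force: [1.3, 0.5, 1.3]
width: 0.017
gripper_force: 0.0
```

```bash
sed -i 's/^C=.*/C=np.array([.5565,.478,-.062])/' h.py; python3 - <<'E'
from h import *
go(-.192,-.034,.12,np.pi)
f=lambda q:np.r_[(proj("side",[[q[0],q[1],.0115]])-sd([[140,110]])).ravel()]
b=least_squares(f,[.42,.5]).x;print("weight",b,rel(b,C))
f=lambda q:np.r_[(proj("side",[[q[0],q[1],.042]])-sd([[374,84]])).ravel()]
b=least_squares(f,[.42,.5]).x;print("loupe",b,rel(b,C))
E
```

```text
world [0.3628 0.456  0.12  ] travel [ 0.0896 -0.076   0.0062] twist [ 1.5100e-02  8.0000e-04 -1.5753e+00]
weight [0.40487317 0.55692253] (np.float64(-0.15622556374258606), np.float64(0.06937605171281713))
loupe [0.50479983 0.52873019] (np.float64(-0.05474408797246541), np.float64(0.047429358624825106))
```

Request:
{"name": "play_rows", "arguments": {"plan": [{"twist": [0, 0, -0.14], "travel": [0, -0.02, 0], "claw": 0.2}, {"twist": [0, 0, -0.28], "travel": [0, -0.04, 0], "claw": 0.2}, {"twist": [0, 0, -0.42], "travel": [0, -0.06, 0], "claw": 0.2}, {"twist": [0, 0, -0.56], "travel": [0.01, -0.076, 0], "claw": 0.2}, {"twist": [0, 0, -0.7], "travel": [0.03, -0.076, 0], "claw": 0.2}, {"twist": [0, 0, -0.84], "travel": [0.05, -0.076, 0], "claw": 0.2}, {"twist": [0, 0, -0.98], "travel": [0.07, -0.076, 0], "claw": 0.2}, {"twist": [0, 0, -1.12], "travel": [0.0896, -0.076, 0], "claw": 0.2}, {"twist": [0, 0, -1.26], "travel": [0.0896, -0.076, 0], "claw": 0.2}, {"twist": [0, 0, -1.4], "travel": [0.0896, -0.076, 0], "claw": 0.2}, {"twist": [0, 0, -1.5], "travel": [0.0896, -0.076, 0], "claw": 0.2}, {"twist": [0, 0, -1.575], "travel": [0.0896, -0.076, 0], "claw": 0.2}, {"twist": [0, 0, -1.575], "travel": [0.0896, -0.076, 0], "claw": 0.2}, {"twist": [0, 0, -1.575], "travel": [0.0896, -0.076, 0], "claw": 0.2}]}}

```text
clock: 9.15
tcp_pos: [0.3587, 0.4531, 0.1198]
ee_rot: [-0.0, 0.032, 0.999, 0.0]
ft_force: [0.9, 0.7, 0.0]
width: 0.0172
gripper_force: 0.0
```

```bash
python3 - <<'E'
from h import *
import cv2
go(-.192,-.034,.011,np.pi)
a=arm.capture("side")[150:245,130:280];b=arm.capture("scene")[170:290,150:300]
a=cv2.resize(a,(390,247),interpolation=cv2.INTER_CUBIC);b=cv2.resize(b,(390,312),interpolation=cv2.INTER_CUBIC)
o=np.zeros((312,790,3),np.uint8);o[:247,:390]=a;o[:,400:]=b
cv2.imwrite("pics/s4.png",o)
E
```

```text
world [0.3628 0.456  0.011 ] travel [-0.0039  0.0031  0.1088] twist [ 0.0001 -0.0006 -0.0015]
```

View pics/s4.png

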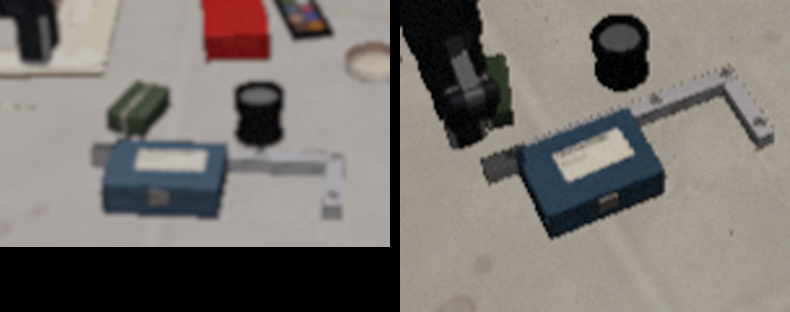

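The box is now flat against the long bar and the hand is beyond its free end. Next I'll descend and push along the bar.

Request:
{"name": "play_rows", "arguments": {"plan": [{"twist": [0, 0, 0], "travel": [0, 0.003, 0.03], "claw": 0.2}, {"twist": [0, 0, 0], "travel": [0, 0.003, 0.06], "claw": 0.2}, {"twist": [0, 0, 0], "travel": [0, 0.003, 0.085], "claw": 0.2}, {"twist": [0, 0, 0], "travel": [0, 0.003, 0.1], "claw": 0.2}, {"twist": [0, 0, 0], "travel": [0, 0.003, 0.109], "claw": 0.2}, {"twist": [0, 0, 0], "travel": [0, 0.003, 0.109], "claw": 0.2}, {"twist": [0, 0, 0], "travel": [0, 0.003, 0.109], "claw": 0.2}]}}

```text
clock: 9.95
tcp_pos: [0.3596, 0.4564, 0.0119]
ee_rot: [0.0, 0.031, 1.0, 0.0]
ft_force: [-0.8, -0.3, -0.1]
width: 0.0167
gripper_force: 0.0
```

```bash
python3 - <<'E'
from h import *
s=arm.get_state();print(s["tcp_pos"],s["ft_force"],s["width"])
go(-.095,-.033,.011,np.pi)
E
```

```text
[0.35962826 0.45643192 0.01186391] [-0.81971145 -0.29981253 -0.05937971] 0.016676535473471713
world [0.4596 0.4509 0.011 ] travel [-0.1002  0.0007  0.0009] twist [ 0.0008  0.0007 -0.0001]
```

Request:
{"name": "play_rows", "arguments": {"plan": [{"twist": [0, 0, 0], "travel": [-0.01, 0.001, 0], "claw": 0.2}, {"twist": [0, 0, 0], "travel": [-0.016, 0.001, 0], "claw": 0.2}, {"twist": [0, 0, 0], "travel": [-0.02, 0.001, 0], "claw": 0.2}, {"twist": [0, 0, 0], "travel": [-0.024, 0.001, 0], "claw": 0.2}, {"twist": [0, 0, 0], "travel": [-0.028, 0.001, 0], "claw": 0.2}, {"twist": [0, 0, 0], "travel": [-0.032, 0.001, 0], "claw": 0.2}, {"twist": [0, 0, 0], "travel": [-0.036, 0.001, 0], "claw": 0.2}, {"twist": [0, 0, 0], "travel": [-0.04, 0.001, 0], "claw": 0.2}, {"twist": [0, 0, 0], "travel": [-0.044, 0.001, 0], "claw": 0.2}, {"twist": [0, 0, 0], "travel": [-0.048, 0.001, 0], "claw": 0.2}, {"twist": [0, 0, 0], "travel": [-0.052, 0.001, 0], "claw": 0.2}, {"twist": [0, 0, 0], "travel": [-0.056, 0.001, 0], "claw": 0.2}, {"twist": [0, 0, 0], "travel": [-0.06, 0.001, 0], "claw": 0.2}, {"twist": [0, 0, 0], "travel": [-0.064, 0.001, 0], "claw": 0.2}, {"twist": [0, 0, 0], "travel": [-0.068, 0.001, 0], "claw": 0.2}, {"twist": [0, 0, 0], "travel": [-0.072, 0.001, 0], "claw": 0.2}, {"twist": [0, 0, 0], "travel": [-0.076, 0.001, 0], "claw": 0.2}, {"twist": [0, 0, 0], "travel": [-0.08, 0.001, 0], "claw": 0.2}, {"twist": [0, 0, 0], "travel": [-0.084, 0.001, 0], "claw": 0.2}, {"twist": [0, 0, 0], "travel": [-0.087, 0.001, 0], "claw": 0.2}]}}

```text
clock: 11.95
tcp_pos: [0.4464, 0.4515, 0.0113]
ee_rot: [-0.0, 0.031, 1.0, -0.0]
ft_force: [-3.7, -0.7, 4.5]
width: 0.0171
gripper_force: 1.9
```

Request:
{"name": "play_rows", "arguments": {"plan": [{"twist": [0, 0, 0], "travel": [-0.002, 0, 0], "claw": 0.2}, {"twist": [0, 0, 0], "travel": [-0.004, 0, 0], "claw": 0.2}, {"twist": [0, 0, 0], "travel": [-0.006, 0, 0], "claw": 0.2}, {"twist": [0, 0, 0], "travel": [-0.006, 0, 0], "claw": 0.2}]}}

```text
clock: 12.35
tcp_pos: [0.4525, 0.4512, 0.0113]
ee_rot: [0.0, 0.031, 1.0, -0.0]
ft_force: [-2.0, -0.7, 1.9]
width: 0.0172
gripper_force: 1.3
```

Request:
{"name": "play_rows", "arguments": {"plan": [{"twist": [0, 0, 0], "travel": [-0.001, 0, 0], "claw": 0.2}, {"twist": [0, 0, 0], "travel": [-0.002, 0, 0], "claw": 0.2}, {"twist": [0, 0, 0], "travel": [-0.002, 0, 0], "claw": 0.2}]}}

```text
clock: 12.65
tcp_pos: [0.4543, 0.451, 0.0113]
ee_rot: [0.0, 0.031, 1.0, -0.0]
ft_force: [-3.0, -0.6, 1.3]
width: 0.0169
gripper_force: 1.3
```

Request:
{"name": "play_rows", "arguments": {"plan": [{"twist": [0, 0, 0], "travel": [-0.001, 0, 0], "claw": 0.2}, {"twist": [0, 0, 0], "travel": [-0.002, 0, 0], "claw": 0.2}, {"twist": [0, 0, 0], "travel": [-0.002, 0, 0], "claw": 0.2}]}}

```text
clock: 12.95
tcp_pos: [0.4563, 0.4509, 0.0113]
ee_rot: [0.0, 0.031, 1.0, -0.0]
ft_force: [-2.2, -1.8, 0.7]
width: 0.0169
gripper_force: 1.2
```

Request:
{"name": "play_rows", "arguments": {"plan": [{"twist": [0, 0, 0], "travel": [-0.001, 0, 0], "claw": 0.2}, {"twist": [0, 0, 0], "travel": [-0.002, 0, 0], "claw": 0.2}, {"twist": [0, 0, 0], "travel": [-0.002, 0, 0], "claw": 0.2}]}}

```text
clock: 13.25
tcp_pos: [0.4581, 0.4508, 0.0113]
ee_rot: [-0.0, 0.031, 1.0, -0.0]
ft_force: [-3.3, -0.4, 0.4]
width: 0.0173
gripper_force: 1.5
```

Request:
{"name": "play_rows", "arguments": {"plan": [{"twist": [0, 0, 0], "travel": [-0.001, 0, 0], "claw": 0.2}, {"twist": [0, 0, 0], "travel": [-0.002, 0, 0], "claw": 0.2}, {"twist": [0, 0, 0], "travel": [-0.002, 0, 0], "claw": 0.2}]}}

```text
clock: 13.55
tcp_pos: [0.4581, 0.4508, 0.0113]
ee_rot: [-0.002, 0.031, 1.0, -0.0]
ft_force: [-6.7, 0.5, 3.7]
width: 0.0172
gripper_force: 3.6
```

Request:
{"name": "play_rows", "arguments": {"plan": [{"twist": [0, 0, 0], "travel": [-0.001, 0, 0], "claw": 0.2}, {"twist": [0, 0, 0], "travel": [-0.001, 0, 0], "claw": 0.2}]}}

```text
clock: 13.75
tcp_pos: [0.4581, 0.4508, 0.0113]
ee_rot: [-0.003, 0.031, 1.0, -0.0]
ft_force: [-9.8, 1.2, 4.6]
width: 0.017
gripper_force: 4.6
```

It stopped where home was predicted (0.458 against 0.460). I'll retract and check.

Request:
{"name": "play_rows", "arguments": {"plan": [{"twist": [0, 0, 0], "travel": [0.005, 0, 0], "claw": 0.2}, {"twist": [0, 0, 0], "travel": [0.02, 0, 0], "claw": 0.2}, {"twist": [0, 0, 0], "travel": [0.04, 0, 0], "claw": 0.2}, {"twist": [0, 0, 0], "travel": [0.07, 0, 0], "claw": 0.2}, {"twist": [0, 0, 0], "travel": [0.09, 0, -0.03], "claw": 0.2}, {"twist": [0, 0, 0], "travel": [0.1, 0, -0.07], "claw": 0.2}, {"twist": [0, 0, 0], "travel": [0.1, 0, -0.11], "claw": 0.2}, {"twist": [0, 0, 0], "travel": [0.1, 0, -0.15], "claw": 0.2}, {"twist": [0, 0, 0], "travel": [0.1, 0, -0.15], "claw": 0.2}, {"twist": [0, 0, 0], "travel": [0.1, 0, -0.15], "claw": 0.2}]}}

```text
clock: 14.75
tcp_pos: [0.3616, 0.4575, 0.1626]
ee_rot: [0.002, 0.031, 1.0, 0.001]
ft_force: [-0.7, -0.2, 0.1]
width: 0.0174
gripper_force: 0.0
```

```bash
python3 - <<'E'
from h import *
import cv2
a=arm.capture("side")[185:245,175:275];b=arm.capture("scene")[190:270,180:300]
a=cv2.resize(a,None,fx=6,fy=6,interpolation=cv2.INTER_CUBIC)[:, :390*2];b=cv2.resize(b,None,fx=3,fy=3,interpolation=cv2.INTER_CUBIC)
o=np.zeros((600,600,3),np.uint8);o[:360,:600]=a;o[360:,:360]=b
cv2.imwrite("pics/s5.png",o)
print(arm.get_state()["tcp_pos"])
E
```

```text
[0.36054082 0.45625469 0.16012581]
```

View pics/s5.png

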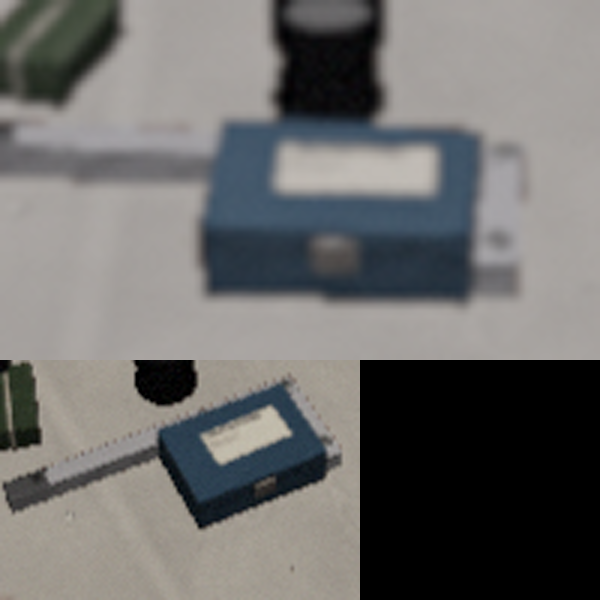

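The box looks seated in both views. A quick fit will check the gap to the long bar.

```bash
python3 - <<'E'
from h import *
s=np.array([[222,122],[480,130],[472,237],[205,230]])/6+[175,185]-.4
c=np.array([[160,70],[290,20],[327,90],[199,140]])/3+[180,190]-.4
for o,cc in(({"side":s},[.5567,.4773,-.046]),({"scene":c},[.5574,.4766,-.0726]),({"side":s,"scene":c},[.5573,.4769,-.068])):
    b,r=fit(BL,o,[.51,.45,1.5]);cc=np.array(cc);print(b,rel(b,cc),np.degrees(b[2]-cc[2]-np.pi/2),np.abs(r).max())
go(-.042,-.10,.16,np.pi/2)
E
```

```text
[0.5121707  0.44661859 1.52769525] (np.float64(-0.043071348284041806), np.float64(-0.03269658407922365)) 0.16609627573275348 1.5
[0.51434254 0.4512175  1.46951517] (np.float64(-0.04110288410157134), np.float64(-0.02843886121047618)) -1.6433095110239369 2.3
[0.51259466 0.44934775 1.50231447] (np.float64(-0.04272990915999932), np.float64(-0.030526198340951417)) -0.027608332759852205 2.0
world [0.5084 0.3808 0.16  ] travel [-1.522e-01 -6.620e-02  1.000e-04] twist [-2.0000e-03  4.0000e-04  1.5711e+00]
```

The fit gives x −42.7 mm, y −30.5 mm and an angle near 0. There's plenty of time, so I'll do one gentle confirming push on the long side.

Request:
{"name": "play_rows", "arguments": {"plan": [{"twist": [0, 0, 0.14], "travel": [0, -0.03, 0], "claw": 0.4}, {"twist": [0, 0, 0.28], "travel": [-0.02, -0.06, 0], "claw": 0.4}, {"twist": [0, 0, 0.42], "travel": [-0.05, -0.074, 0], "claw": 0.4}, {"twist": [0, 0, 0.56], "travel": [-0.08, -0.074, 0], "claw": 0.4}, {"twist": [0, 0, 0.7], "travel": [-0.11, -0.074, 0], "claw": 0.4}, {"twist": [0, 0, 0.84], "travel": [-0.14, -0.074, 0], "claw": 0.4}, {"twist": [0, 0, 0.98], "travel": [-0.145, -0.074, 0], "claw": 0.4}, {"twist": [0, 0, 1.12], "travel": [-0.145, -0.074, 0], "claw": 0.4}, {"twist": [0, 0, 1.26], "travel": [-0.145, -0.074, 0], "claw": 0.4}, {"twist": [0, 0, 1.4], "travel": [-0.145, -0.074, 0], "claw": 0.4}, {"twist": [0, 0, 1.5], "travel": [-0.145, -0.074, 0], "claw": 0.4}, {"twist": [0, 0, 1.571], "travel": [-0.145, -0.074, 0], "claw": 0.4}, {"twist": [0, 0, 1.571], "travel": [-0.145, -0.074, 0], "claw": 0.4}, {"twist": [0, 0, 1.571], "travel": [-0.145, -0.074, 0], "claw": 0.4}]}}

```text
clock: 16.25
tcp_pos: [0.5008, 0.3737, 0.1598]
ee_rot: [-0.0, 0.728, 0.685, -0.001]
ft_force: [-0.3, 0.8, 0.7]
width: 0.0342
gripper_force: 0.0
```

```bash
python3 - <<'E'
from h import *
go(-.05,-.105,.011,np.pi/2)
E
```

```text
world [0.5001 0.3763 0.011 ] travel [ 0.0028 -0.0006  0.1488] twist [-0.0021  0.0016  0.0014]
```

Request:
{"name": "play_rows", "arguments": {"plan": [{"twist": [0, 0, 0], "travel": [0, 0, 0.04], "claw": 0.4}, {"twist": [0, 0, 0], "travel": [0, 0, 0.08], "claw": 0.4}, {"twist": [0, 0, 0], "travel": [0, 0, 0.115], "claw": 0.4}, {"twist": [0, 0, 0], "travel": [0, 0, 0.135], "claw": 0.4}, {"twist": [0, 0, 0], "travel": [0, 0, 0.148], "claw": 0.4}, {"twist": [0, 0, 0], "travel": [0, 0, 0.148], "claw": 0.4}, {"twist": [0, 0, 0], "travel": [0.01, 0, 0.148], "claw": 0.4}, {"twist": [0, 0, 0], "travel": [0.02, 0, 0.148], "claw": 0.4}, {"twist": [0, 0, 0], "travel": [0.026, 0, 0.148], "claw": 0.4}, {"twist": [0, 0, 0], "travel": [0.03, 0, 0.148], "claw": 0.4}, {"twist": [0, 0, 0], "travel": [0.032, 0, 0.148], "claw": 0.4}, {"twist": [0, 0, 0], "travel": [0.034, 0, 0.148], "claw": 0.4}, {"twist": [0, 0, 0], "travel": [0.034, 0, 0.148], "claw": 0.4}]}}

```text
clock: 17.55
tcp_pos: [0.5035, 0.4081, 0.0134]
ee_rot: [0.0, 0.729, 0.685, -0.0]
ft_force: [0.1, -0.1, -0.2]
width: 0.0345
gripper_force: 0.0
```

Request:
{"name": "play_rows", "arguments": {"plan": [{"twist": [0, 0, 0], "travel": [0.001, 0, 0], "claw": 0.4}, {"twist": [0, 0, 0], "travel": [0.002, 0, 0], "claw": 0.4}, {"twist": [0, 0, 0], "travel": [0.002, 0, 0], "claw": 0.4}]}}

```text
clock: 17.85
tcp_pos: [0.5037, 0.4099, 0.0133]
ee_rot: [0.0, 0.729, 0.685, -0.0]
ft_force: [-0.6, 1.0, 0.3]
width: 0.0342
gripper_force: 0.0
```

Request:
{"name": "play_rows", "arguments": {"plan": [{"twist": [0, 0, 0], "travel": [0.001, 0, 0], "claw": 0.4}, {"twist": [0, 0, 0], "travel": [0.001, 0, 0], "claw": 0.4}]}}

```text
clock: 18.05
tcp_pos: [0.5037, 0.411, 0.0133]
ee_rot: [0.0, 0.729, 0.685, 0.0]
ft_force: [-0.8, -0.7, 0.1]
width: 0.0341
gripper_force: 0.0
```

Request:
{"name": "play_rows", "arguments": {"plan": [{"twist": [0, 0, 0], "travel": [0.001, 0, 0], "claw": 0.4}, {"twist": [0, 0, 0], "travel": [0.001, 0, 0], "claw": 0.4}]}}

```text
clock: 18.25
tcp_pos: [0.5037, 0.4114, 0.0133]
ee_rot: [0.0, 0.729, 0.685, -0.001]
ft_force: [-0.8, -2.2, 0.8]
width: 0.0347
gripper_force: 1.1
```

Request:
{"name": "play_rows", "arguments": {"plan": [{"twist": [0, 0, 0], "travel": [0.001, 0, 0], "claw": 0.4}, {"twist": [0, 0, 0], "travel": [0.001, 0, 0], "claw": 0.4}]}}

```text
clock: 18.45
tcp_pos: [0.5037, 0.4114, 0.0133]
ee_rot: [0.001, 0.729, 0.685, -0.001]
ft_force: [0.6, -4.7, 2.9]
width: 0.0341
gripper_force: 2.7
```

Request:
{"name": "play_rows", "arguments": {"plan": [{"twist": [0, 0, 0], "travel": [0.001, 0, 0], "claw": 0.4}, {"twist": [0, 0, 0], "travel": [0.001, 0, 0], "claw": 0.4}]}}

```text
clock: 18.65
tcp_pos: [0.5037, 0.4114, 0.0133]
ee_rot: [0.001, 0.728, 0.685, -0.002]
ft_force: [0.4, -9.0, 3.7]
width: 0.0341
gripper_force: 3.8
```

The force rose immediately at the expected place, so the box is home. I'll retract.

Request:
{"name": "play_rows", "arguments": {"plan": [{"twist": [0, 0, 0], "travel": [-0.005, 0, 0], "claw": 0.4}, {"twist": [0, 0, 0], "travel": [-0.02, 0, 0], "claw": 0.4}, {"twist": [0, 0, 0], "travel": [-0.05, 0, 0], "claw": 0.4}, {"twist": [0, 0, 0], "travel": [-0.08, 0, -0.03], "claw": 0.4}, {"twist": [0, 0, 0], "travel": [-0.09, 0, -0.07], "claw": 0.4}, {"twist": [0, 0, 0], "travel": [-0.09, 0, -0.11], "claw": 0.4}, {"twist": [0, 0, 0], "travel": [-0.09, 0, -0.15], "claw": 0.4}, {"twist": [0, 0, 0], "travel": [-0.09, 0, -0.15], "claw": 0.4}, {"twist": [0, 0, 0], "travel": [-0.09, 0, -0.15], "claw": 0.4}]}}

```text
clock: 19.55
tcp_pos: [0.4985, 0.324, 0.1644]
ee_rot: [0.0, 0.729, 0.685, 0.001]
ft_force: [-0.2, 0.3, -0.3]
width: 0.0343
gripper_force: 0.0
```

```bash
python3 -c "
from bench import arm
s=arm.get_state();print(s['tcp_pos'],s['ft_force']);print(arm.finish_job())"
```

```text
[0.49851299 0.32399864 0.16438313] [-0.22783366  0.3211234  -0.31942944]
the job is handed in; nothing more can be done
None
```

I pushed the blue slide box home against both bars (fitted from the pictures at x −42.7 mm, y −30.5 mm, square to within 2°), backed the hand clear and handed the job in at about 19.6 s; no verdict was returned.

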